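# Turn the goods-in status board from hold to cleared

### The arm

A 6-joint arm with a two-finger parallel gripper is mounted at the origin on the work surface. World frame = base frame: x ahead of the robot, y to its left, z up, the work surface at z = 0. Lengths are in m, angles in rad, forces in N, time in s.
With the tool pointing down it reaches from about 0.375 to 0.9 m from the base axis. Payload 3.1 kg.
Tool frame: the origin (TCP) lies midway between the tips of the shut fingers; the grasp point (between the pads) lies 19 mm behind it; z points along the fingers, y is the line along which they close (so a half turn about z gives the same grasp; the last joint's range is limited). The gripper opens to 85 mm and grips with 20 to 120 N. Pads are 22 mm wide; open, the fingers measure 114 mm over their backs; the gripper's body (76 mm by 85 mm) begins 54 mm behind the grasp point. The pads swing forward as they close: fully open they stand 13 mm farther back than shut.
Start: joints at [0.98, 0.527, 1.433, -0, 1.181, -0.178], TCP at [0.251, 0.572, 0.231] pointing down, gripper open.
Joint ranges: [-3.08, 3.08], [-0.75, 2.2], [0.22, 2.44], [-1.43, 4.57], [0, 2.65], [-2.85, 2.85]. Speed limits (rad/s): [2.79, 2.79, 3.14, 3.14, 3.14, 3.14].

### API

Orientations are given as a unit quaternion [x, y, z, w].
In Python, from station import manip gives the robot as it stands.
- The arm moves only by the tool step_arm, never from a script. Its argument "targets" is text: rows parted by semicolons, each of 4 numbers parted by spaces: the shift along the tool's x, y, z in mm, then the turn about the tool's z in degrees. A call has 1 to 12 rows; each row is the pose to reach, as a shift and turn from the pose commanded when the call began, along the tool's axes at that moment; what a row does not reach only later rows make up. A row lasts 1/10 s, in which the tool goes at most 50 mm and 8.59 degrees, less where a joint would pass 70% of its speed; a pose out of reach is approached as far as the arm can. A call with a gripper value outside its range is refused whole. "gripper" is the closure, from 0 (fully open) to 1 (shut), set as the call begins (left out, the last holds). The fingers move at their own pace and stop on an object; "squeeze" is the grip in N (left out, the last holds). Time passes only in rows, so rows that repeat a pose let the fingers close. It gives the time, the measured TCP pose, the force, the opening and the grip force at its end, in the units of the state.
- manip.sense(): the state, without advancing time (a new reading comes with each control period).
- manip.snapshot(name): name is "scene" or "top"; returns the picture (400x640x3 uint8, red, green, blue); there is no depth.
- manip.get_calibration(name): a dict with "fov_y" (degrees; the focal length in pixels is half the picture's height over the tangent of half this angle, whatever the lens; pixels are square), "cx", "cy" (the principal point, pixels), "extrinsics" (4x4, takes a point from camera to world coordinates). Camera axes: x right, y down, z forward; pixel columns grow to the right and rows downward; lengths in m; the calibration is good to about 2 mm. A picture is of the moment at which its call begins. get_calibration takes no time and is no camera call.
- manip.sign_off(): hands the job in; it is judged then, once.
Trained networks look in the newest picture that a camera, given by its name, has taken for a name from the list of things; names that differ only in an ending like _2 or _b are one class to them, and where a whole thing is asked for, a point or a joint stands for the part that bears it (a point fixed in the world has none). Each returns a list of dicts, best first, with "p" (0 to 1); they miss things now and then, are a little off and sometimes report something else, mostly with a low value. They report only what shows in the picture. A call takes as long as a camera call. They do not tell look-alikes from the thing itself.
- manip.recognise(camera, query): "position" ([column, row] in pixels, amid what is visible of it).
- manip.masks_of(camera, query): "pixels" (400x640 bool, what is visible of it) and "position" ([column, row] in pixels, amid what is visible of it).
- manip.mark_of(camera, query): "position" ([column, row] in pixels: a listed point, or the origin of a listed thing).
The state is a dict: "t": time; "q": joint angles; "qd": joint speeds; "tau": joint torques, N m; "tcp_pos": TCP position; "tool_rot": TCP orientation; "force": force on the tool from outside, world axes, zero at the start; "ft_torque": the same for the moment, N m; "finger_gap": opening from 0.0 (shut) to 1.0 (fully open); "gripper_force": force on a finger pad.
Only numpy, scipy, OpenCV 4.12 (cv2) and the standard library are available. Lean on these libraries where they do the work, as an engineer would, in place of code of your own. Each camera call takes 0.05 s, during which the arm holds its last target. There are 200 camera calls.

### The job

The delivery has passed inspection: first slide the small red-lidded tin off the yellow half of the status board so that it stands upright on the worktop, then turn the board's hinged leaf right over its spine and gently press it flat on that half, so the board shows green. Only push with the fingers: do not pinch or lift anything, and leave the other goods where they are.

Things in the scene. Friction and masses are not known exactly. Their poses are not given: they have to be found in the camera images.
- board: Status board fixed on the worktop: white plate 180 mm (x, along the spine) by 300 mm (y), 6 mm thick; origin at the centre of its underside, z up. The spine runs along x through the middle: hinge axis 8.5 mm, spine knuckles 13.5 mm above the worktop. The leaf starts over the +y half and must end on the -y half (yellow), where the tin stands.
- leaf (a joint): Hinge angle of the leaf (rad): 0 flat on the board's +y half, pi/2 upright, pi (slightly soft stop) flat on the -y half; it turns up from +y over the spine to -y. Starts a little open (0.25 to 0.6). The hinge is stiff (0.12 N m of friction): the leaf stays at any angle and does not fall; 1 to 2 N at its edge moves it.
- leaf_tab (a point): Middle of the outer end of the black finger tab (45 mm wide) amid the leaf's free edge, 160 mm from the hinge axis, at half thickness; it overhangs the plate's edge by 10 mm. The rigid leaf is 5 mm thick, 160 mm along the spine, reaches 146 mm from the hinge axis (the tab 160 mm); yellow above, green beneath at the start.
- tin: Small round spice tin, 61 mm across, 40 mm tall, 80 to 150 g, aluminium with a red lid, standing loose on the -y half of the board. Origin at the centre of its underside (6 mm above the worktop at the start, 0 once it stands on the worktop).
- squash1: Bystander: yellow bottle, 72 mm across, 210 mm tall; origin at the centre of its underside.
- squash2: Bystander: yellow bottle, 72 mm across, 210 mm tall; origin at the centre of its underside.
- spice_jar: Bystander: amber jar with green lid, 52 mm across, 85 mm tall; origin at the centre of its underside.
- canister: Bystander: steel canister with red lid, 100 mm across, 120 mm tall; origin at the centre of its underside.
- scoop: Bystander: spoon lying flat, 200 mm long; origin at the middle of its length, underside.
- bowl: Bystander: white bowl, 120 mm across, 50 mm tall; origin at the centre of its underside.
- packet: Bystander: cardboard packet, 55 x 110 x 50 mm; origin at the centre of its underside.
Mind the look-alikes: they are no part of the job. Of the things like the tin, leave any that is pink; of the rest the smaller one is meant.

How it is judged:
By the outcome, as a careful person would: the job done as asked, in the order asked, and still so for the second after the job is handed in, with the robot touching nothing.
It also fails if it takes over 58 s, if anything falls off the work surface, if the arm or the gripper's body presses on something with over 40 N, if the wrist force passes 120 N, or if a joint passes its speed limit or range.

## Working session

There is one attempt and no reset: what is moved stays moved. The work goes in short steps, Python scripts to look and compute and a tool call to move; the robot and the scene stay as the last step left them, time stands still between calls to the robot, and variables do not carry over. Pictures are saved under pics/ and viewed, at most 10 in all, crops included, and the job is handed in when it is done.

Besides the shell and the picture viewer there is one more tool, called after ">>>" by a JSON object that holds its "api" and its "payload", one argument or row to a line. step_arm: Moves the arm, as the interface text tells. Its arguments: {"type":"object","properties":{"targets":{"type":"string"},"gripper":{"type":"number"},"squeeze":{"type":"number"}},"required":["targets"]}

```bash
mkdir -p pics; cat > h.py <<'E'
import numpy as np, cv2
from station import manip as m
from scipy.spatial.transform import Rotation as R
def ray(c,px):
    k=m.get_calibration(c); f=200/np.tan(np.radians(k['fov_y'])/2)
    E=np.array(k['extrinsics']); d=E[:3,:3]@np.array([(px[0]-k['cx'])/f,(px[1]-k['cy'])/f,1]); return E[:3,3],d
def atz(c,px,z):
    o,d=ray(c,px); return (o+d*(z-o[2])/d[2]).round(4)
def proj(c,p):
    k=m.get_calibration(c); f=200/np.tan(np.radians(k['fov_y'])/2)
    E=np.array(k['extrinsics']); q=E[:3,:3].T@(np.array(p)-E[:3,3]); return np.array([k['cx']+f*q[0]/q[2],k['cy']+f*q[1]/q[2]]).round(1)
E
python3 - <<'E'
from h import *
a=m.snapshot('scene');b=m.snapshot('top')
cv2.imwrite('pics/s0.png',a[:,:,::-1]);cv2.imwrite('pics/t0.png',b[:,:,::-1])
for c in('scene','top'):
    k=m.get_calibration(c);print(c,k['fov_y'],k['cx'],k['cy'],np.round(k['extrinsics'],3).tolist())
    for n in('board','leaf_tab','tin'):
        for r in m.mark_of(c,n):print(c,n,np.round(r['position'],1),round(r['p'],2),atz(c,r['position'],0.006 if n=='tin' else 0))
s=m.sense();print(s['t'],s['tcp_pos'],s['tool_rot'],s['force'])
E
```

```text
scene 44.395961970686905 326.6316597193763 197.03452498967386 [[-0.35, 0.779, -0.52, 1.441], [0.937, 0.287, -0.2, 0.334], [-0.006, -0.557, -0.83, 1.46], [0.0, 0.0, 0.0, 1.0]]
scene board [310.2 197.2] 0.67 [ 0.5466 -0.072   0.    ]
scene leaf_tab [356.8 192.6] 0.73 [0.4698 0.0785 0.    ]
scene leaf_tab [231.8 142.8] 0.29 [ 0.4153 -0.4511  0.    ]
scene tin [314.8 147.3] 0.92 [ 0.3298 -0.1385  0.006 ]
scene tin [245.3 226.5] 0.71 [ 0.7404 -0.2353  0.006 ]
scene tin [284.9 196.7] 0.68 [ 0.5796 -0.1561  0.006 ]
top 55.78993475707736 322.25537205738647 199.92423930371976 [[0.03, -0.991, 0.133, 0.394], [-0.999, -0.033, -0.025, 0.004], [0.029, -0.132, -0.991, 1.274], [0.0, 0.0, 0.0, 1.0]]
top board [332.2 204.5] 0.67 [ 0.55   -0.0625  0.    ]
top leaf_tab [286.8 212. ] 0.81 [0.5194 0.0904 0.    ]
top leaf_tab [334.1 205.9] 0.25 [ 0.5454 -0.0691  0.    ]
top tin [357.2 195.4] 0.83 [ 0.5833 -0.1465  0.006 ]
top tin [349.5 276.8] 0.61 [ 0.3106 -0.1257  0.006 ]
top tin [387.1 156. ] 0.6 [ 0.7245 -0.2477  0.006 ]
top tin [441.6 246.6] 0.33 [ 0.419  -0.4341  0.006 ]
0.4 [0.25062486 0.57242391 0.23115974] [ 2.04939001e-01  9.78774733e-01 -1.56408191e-04 -6.03157828e-05] [ 0.10717289  0.40179457 -0.24896219]
```

View pics/s0.png

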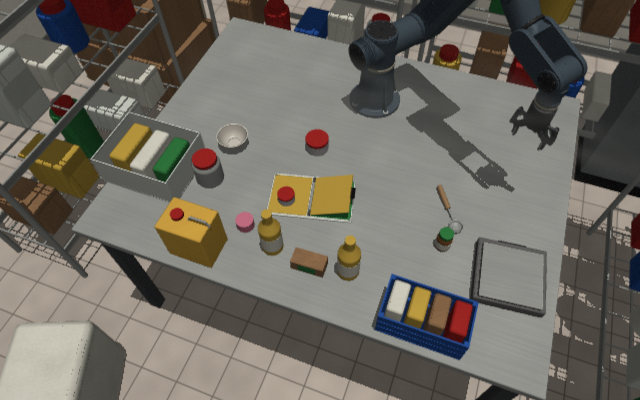

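View pics/t0.png

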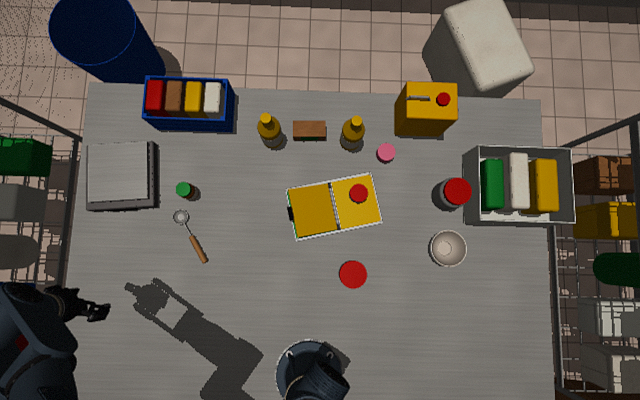

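The board sits centrally: in the top view its centre is near (334,206), the small red tin is on its yellow half at (358,193), and the tab is at (289,213) on the left. The pink tin (386,153) and the larger red tin (352,274) are the look-alikes. Next I'll refine the board pose, tin position and leaf angle.

```bash
python3 - <<'E'
from h import *
from scipy.optimize import least_squares
b=m.snapshot('top');a=m.snapshot('scene');im={'top':b,'scene':a}
lid={}
for c,roi in(('top',(340,375,178,210)),('scene',(275,297,185,206))):
    hsv=cv2.cvtColor(im[c],cv2.COLOR_RGB2HSV); red=((hsv[...,0]<8)|(hsv[...,0]>172))&(hsv[...,1]>150)&(hsv[...,2]>90)
    k=np.zeros_like(red);k[roi[2]:roi[3],roi[0]:roi[1]]=1;y,x=np.nonzero(red&k);print(c,'lid',x.mean(),y.mean(),len(x),x.min(),x.max(),y.min(),y.max(),atz(c,(x.mean(),y.mean()),.046))
    print(atz(c,(x.min(),y.mean()),.046),atz(c,(x.max()+1,y.mean()),.046))
    M=m.masks_of(c,'board');
    for r in M[:1]:
        cn=max(cv2.findContours(r['pixels'].astype(np.uint8),0,2)[0],key=cv2.contourArea)
        ap=cv2.approxPolyDP(cn,4,True)[:,0];print(c,'board',r['p'],[(p.tolist(),atz(c,p,.006)[:2].tolist()) for p in ap])
    print(c,'tab',[(r['position'],r['p']) for r in m.mark_of(c,'leaf_tab')[:1]])
    for n in('canister','squash1','bowl'):print(n,[atz(c,r['position'],0)[:2].tolist() for r in m.mark_of(c,n)[:2]])
t=cv2.resize(b[150:260,260:420],None,fx=5,fy=5,interpolation=cv2.INTER_CUBIC)
cv2.imwrite('pics/t1.png',t[:,:,::-1])
t=cv2.resize(a[160:235,255:370],None,fx=6.5,fy=6.5,interpolation=cv2.INTER_CUBIC)
cv2.imwrite('pics/s1.png',t[:,:,::-1])
E
```

```text
top lid 358.3333333333333 192.63855421686748 249 350 367 184 201 [ 0.5866 -0.1453  0.046 ]
[ 0.5857 -0.1178  0.046 ] [ 0.5877 -0.1773  0.046 ]
top board 0.79 [([371, 174], [0.6591, -0.1926]), ([288, 188], [0.6006, 0.0894]), ([296, 238], [0.4327, 0.0557]), ([380, 223], [0.4918, -0.2253])]
top tab [([285.6, 216.6], 0.79)]
canister [[0.5915, -0.4445], [0.515, 0.099]]
squash1 [[0.7661, 0.1527], [0.778, -0.1175]]
bowl [[0.4287, -0.4438]]
scene lid 285.5187165775401 193.46524064171123 187 278 293 187 200 [ 0.59   -0.1459  0.046 ]
[ 0.5991 -0.1706  0.046 ] [ 0.5797 -0.1181  0.046 ]
scene board 0.68 [([275, 175], [0.5035, -0.2284]), ([267, 205], [0.6341, -0.2016]), ([271, 214], [0.6635, -0.173]), ([350, 220], [0.5911, 0.094]), ([352, 175], [0.4054, 0.038])]
scene tab [([353.2, 195.6], 0.96)]
canister [[0.6187, -0.4396]]
squash1 [[0.7668, 0.149], [0.765, -0.1212]]
bowl [[0.4124, -0.4504]]
```

View pics/t1.png

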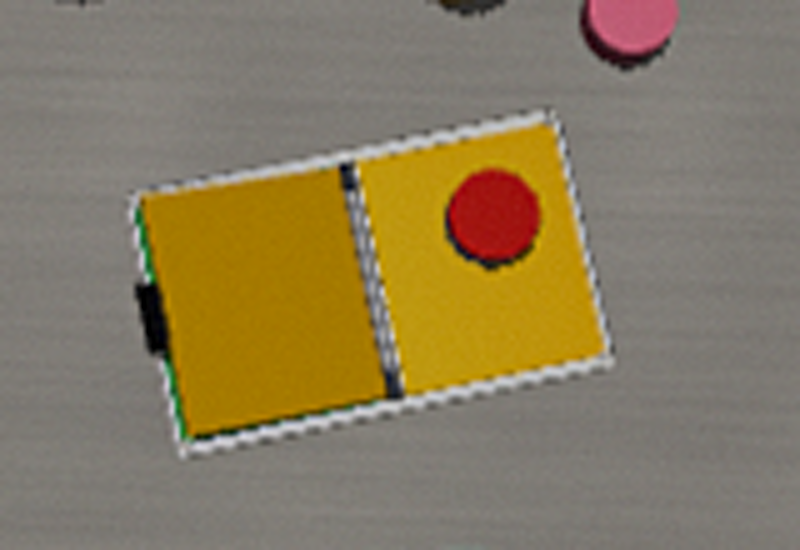

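View pics/s1.png

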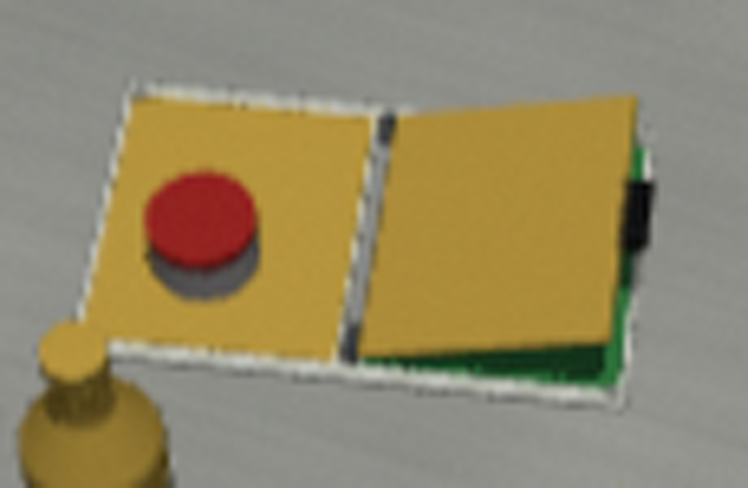

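Top crop: the tin lid is at crop (493,217). The spine runs (347,175)-(393,385) and the tab end is at (145,320). Scene crop: the leaf is slightly open, with the tab end at (651,215). I have a board pose from the corners; now I'll work out the leaf angle and the first move.

```bash
cat >> h.py <<'E'
C=np.array([.546,-.068,0]); YAW=.201; B=R.from_euler('z',YAW).as_matrix()
def w(l): return C+B@np.array(l)
def loc(p): return B.T@(np.array(p)-C)
def go(*ls,turn=True):
    s=m.sense(); T=R.from_quat(s['tool_rot']).as_matrix()
    for l in ls: print('local',l,'-> tool mm',(1000*T.T@(w(l)-s['tcp_pos'])).round(1))
    y=T.T@B[:,0]; a=np.degrees(np.arctan2(y[1],y[0]))-90; print('turn',(a+90)%180-90)
def st():
    s=m.sense(); print('t',round(s['t'],2),'local mm',(1000*loc(s['tcp_pos'])).round(1),'F local',(B.T@s['force']).round(2),'gap',round(s['finger_gap'],3),'q',np.round(s['q'],2))
E
python3 - <<'E'
from h import *
from scipy.optimize import least_squares
tl=[.16,0,0]
f=lambda p:np.r_[proj('top',w([0,.16*np.cos(p[0]),.0085+.16*np.sin(p[0])]))-[289,214],proj('scene',w([0,.16*np.cos(p[0]),.0085+.16*np.sin(p[0])]))-[355.2,193.1]]
r=least_squares(f,[.3],diff_step=.01);print(r.x,r.fun)
for x,y in((90,150),(90,-150),(-90,-150),(-90,150)):print(proj('top',w([x/1e3,y/1e3,.006])),proj('scene',w([x/1e3,y/1e3,.006])))
print(loc([.588,-.1455,0]))
go([.026,-.038,.12],[.026,-.038,.012]);st()
E
```

```text
[0.30675] [-0.6 -2.5 -1.   0.7]
[285.8 186.9] [349.6 223.3]
[372.3 172.6] [264.7 212.1]
[382.3 224.3] [275.6 171.5]
[294.3 239.4] [356.  181.4]
[ 0.02568161 -0.084325    0.        ]
local [0.026, -0.038, 0.12] -> tool mm [-570.6 -484.3  111.3]
local [0.026, -0.038, 0.012] -> tool mm [-570.6 -484.3  219.3]
turn 54.831751757200806
t 1.0 local mm [-161.5  686.6  231.3] F local [ 0.11  0.58 -0.38] gap 1.003 q [ 0.98  0.53  1.43 -0.    1.18 -0.18]
```

>>> {"api": "step_arm", "payload": {
  "targets": "-285 -242 40 27;-571 -484 80 55;-571 -484 80 55;-571 -484 80 55;-571 -484 80 55;-571 -484 80 55;-571 -484 80 55;-571 -484 80 55;-571 -484 80 55;-571 -484 80 55;-571 -484 80 55;-571 -484 80 55",
  "gripper": 0.55
}}

```text
t: 2.2
tcp_pos: [0.5137, 0.0345, 0.1676]
tool_rot: [0.634, 0.773, 0.0, 0.0]
force: [-0.2, 0.1, -0.7]
finger_gap: 0.453
gripper_force: 0.0
```

>>> {"api": "step_arm", "payload": {
  "targets": "0 0 0 0"
}}

```text
t: 2.3
tcp_pos: [0.5172, 0.0308, 0.1675]
tool_rot: [0.636, 0.771, 0.001, 0.003]
force: [0.6, 1.4, 0.5]
finger_gap: 0.449
gripper_force: 0.0
```

```bash
python3 -c "
from h import *
st();go([.026,-.038,.12],[.026,-.038,.012])"
```

```text
t 2.3 local mm [ -8.5 102.6 167.5] F local [0.84 1.26 0.46] gap 0.449 q [-0.16  0.47  1.77 -0.    0.89 -0.35]
local [0.026, -0.038, 0.12] -> tool mm [-140.1   35.7   48.1]
local [0.026, -0.038, 0.012] -> tool mm [-139.8   35.2  156.1]
turn -0.560727998923312
```

>>> {"api": "step_arm", "payload": {
  "targets": "-45 12 15 0;-90 24 30 0;-135 35 45 0;-140 35 48 -0.5;-140 35 60 -0.5;-140 35 70 -0.5;-140 35 70 -0.5;-140 35 70 -0.5"
}}

```text
t: 3.1
tcp_pos: [0.5739, -0.0921, 0.0974]
tool_rot: [0.63, 0.777, -0.0, -0.001]
force: [0.1, 0.6, 0.5]
finger_gap: 0.447
gripper_force: 0.0
```

```bash
python3 - <<'E'
from h import *
st();go([.026,-.038,.012])
a=m.snapshot('scene');b=m.snapshot('top')
A=cv2.resize(a[100:240,230:400],None,fx=3.5,fy=3.5)[:,:400];
o=np.hstack([cv2.resize(a[110:250,240:370],(390,420)),cv2.resize(b[130:260,280:400],(390,420))])
cv2.imwrite('pics/c2.png',o[:,:,::-1])
E
```

```text
t 3.1 local mm [ 22.5 -29.2  97.4] F local [0.21 0.58 0.47] gap 0.447 q [-0.35  0.65  1.65  0.    0.84 -0.56]
local [0.026, -0.038, 0.012] -> tool mm [-8.9  3.5 85.4]
turn 0.43992437914387494
```

View pics/c2.png

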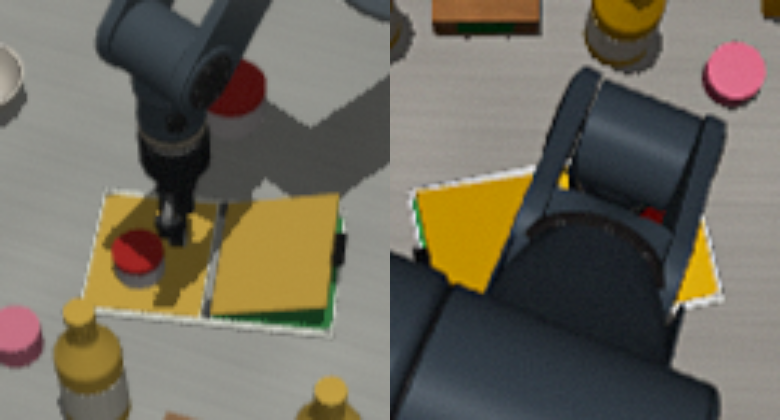

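The scene crop shows the fingers at (172,230), above the gap between the tin (138,250) and the spine (215,260), as intended. I'll lower next, then push.

>>> {"api": "step_arm", "payload": {
  "targets": "-8 3 20 0;-8 3 40 0;-8 3 60 0;-8 3 72 0;-8 3 80 0;-8 3 84 0;-8 3 84 0;-8 3 84 0"
}}

```text
t: 4.0
tcp_pos: [0.5797, -0.1012, 0.0142]
tool_rot: [0.63, 0.776, 0.0, 0.001]
force: [0.3, -0.1, 0.0]
finger_gap: 0.446
gripper_force: 0.0
```

```bash
python3 -c "
from h import *
st();go([.026,-.19,.014])"
```

```text
t 4.0 local mm [ 26.4 -39.2  14.2] F local [ 0.3  -0.21  0.02] gap 0.446 q [-0.36  0.79  1.67  0.    0.68 -0.57]
local [0.026, -0.19, 0.014] -> tool mm [-150.8   -1.3    0.2]
turn 0.3358376020616305
```

>>> {"api": "step_arm", "payload": {
  "targets": "-6 0 0 0;-12 0 0 0;-20 0 0 0;-28 0 0 0;-36 0 0 0;-44 0 0 0;-52 0 0 0;-60 0 0 0;-68 0 0 0;-76 0 0 0;-84 0 0 0;-92 0 0 0"
}}

```text
t: 5.2
tcp_pos: [0.5984, -0.1922, 0.0133]
tool_rot: [0.63, 0.776, -0.0, 0.0]
force: [-0.1, 0.3, -1.2]
finger_gap: 0.454
gripper_force: 0.6
```

>>> {"api": "step_arm", "payload": {
  "targets": "-7 0 0 0;-14 0 0 0;-21 0 0 0;-28 0 0 0;-35 0 0 0;-42 0 0 0;-49 0 0 0;-55 0 0 0;-59 0 0 0;-61 0 0 0;-61 0 0 0;-61 0 0 0"
}}

```text
t: 6.4
tcp_pos: [0.6105, -0.2505, 0.0135]
tool_rot: [0.63, 0.776, 0.0, -0.0]
force: [-0.8, 0.4, -0.9]
finger_gap: 0.45
gripper_force: 0.4
```

>>> {"api": "step_arm", "payload": {
  "targets": "10 0 0 0;25 0 -5 0;35 0 -40 0;35 0 -85 0;35 0 -110 0;35 0 -110 0"
}}

```text
t: 7.0
tcp_pos: [0.6061, -0.2163, 0.1287]
tool_rot: [0.63, 0.777, 0.001, 0.005]
force: [0.5, -1.4, 0.0]
finger_gap: 0.45
gripper_force: 0.0
```

```bash
python3 - <<'E'
from h import *
st()
a=m.snapshot('scene');b=m.snapshot('top')
for c in('scene','top'):
    for r in m.mark_of(c,'tin'):
        p=atz(c,r['position'],0);print(c,round(r['p'],2),p,loc(p).round(3))
o=np.hstack([cv2.resize(a[110:250,220:370],(450,420)),cv2.resize(b[140:260,300:400],(350,420))])
cv2.imwrite('pics/c3.png',o[:,:,::-1])
go([0,.23,.14],[0,.23,.025])
E
```

```text
t 7.0 local mm [  29.2 -157.3  128.7] F local [ 0.2  -1.48  0.04] gap 0.45 q [-0.52  0.67  1.48  0.    0.98 -0.72]
scene 0.62 [ 0.3089 -0.1426  0.    ] [-0.247 -0.026  0.   ]
scene 0.54 [ 0.7504 -0.2356 -0.    ] [ 0.167 -0.205  0.   ]
scene 0.5 [ 0.6057 -0.2864  0.    ] [ 0.015 -0.226  0.   ]
top 0.52 [ 0.7243 -0.2499  0.    ] [ 0.138 -0.214  0.   ]
local [0, 0.23, 0.14] -> tool mm [385.7 -23.3 -16.8]
local [0, 0.23, 0.025] -> tool mm [385.4 -23.   98.2]
turn 0.36268074511673376
```

View pics/c3.png

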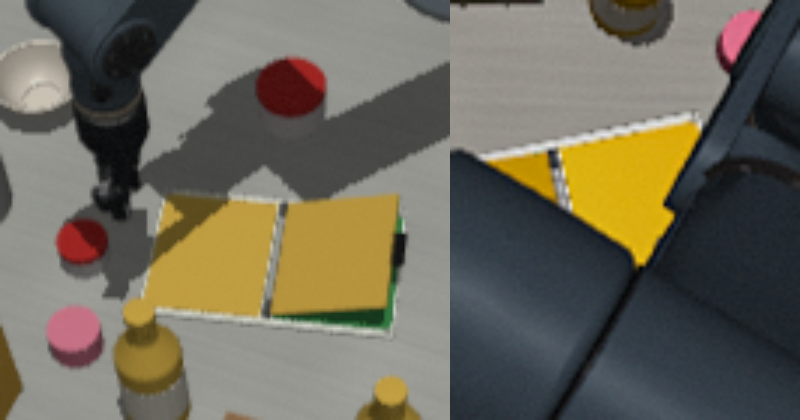

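The tin stands upright on the worktop, clear of the plate: in the crop it is at (82,245), local about (20,-226) mm. Next I'll move outside the leaf tab with the fingers shut.

>>> {"api": "step_arm", "payload": {
  "targets": "45 -3 -20 0;90 -6 -20 0;135 -9 -20 0;180 -12 -20 0;225 -15 -20 0;270 -18 -20 0;315 -21 -20 0;350 -24 -20 0;360 -24 -20 0;360 -24 -20 0;360 -24 -20 0;360 -24 -20 0",
  "gripper": 1
}}

```text
t: 8.4
tcp_pos: [0.5067, 0.1295, 0.1432]
tool_rot: [0.631, 0.776, -0.0, 0.0]
force: [0.5, -0.1, 0.8]
finger_gap: 0.002
gripper_force: 0.0
```

```bash
python3 - <<'E'
from h import *
st();go([0,.2,.06],[0,.2,.013])
b=m.snapshot('top')
r=m.mark_of('top','tin')
for q in r:print(q['p'],loc(atz('top',q['position'],0)).round(3))
E
```

```text
t 8.4 local mm [  1.  201.3 143.2] F local [ 0.45 -0.15  0.83] gap 0.002 q [ 0.04  0.52  1.77 -0.    0.85 -0.17]
local [0, 0.2, 0.06] -> tool mm [-1.3 -1.  83.2]
local [0, 0.2, 0.013] -> tool mm [ -1.3  -0.9 130.2]
turn 0.2276526512679169
0.88 [-0.235 -0.023  0.   ]
0.63 [ 0.136 -0.21   0.   ]
0.59 [ 0.028 -0.217  0.   ]
```

>>> {"api": "step_arm", "payload": {
  "targets": "0 -1 30 0;0 -1 65 0;0 -1 95 0;0 -1 115 0;0 -1 127 0;-10 -1 129 0;-20 -1 129 0;-26 -1 129 0;-31 -1 129 0;-33 -1 129 0;-33 -1 129 0"
}}

```text
t: 9.6
tcp_pos: [0.5123, 0.098, 0.0151]
tool_rot: [0.631, 0.776, 0.0, 0.0]
force: [-0.4, 0.6, 0.2]
finger_gap: -0.001
gripper_force: 0.0
```

```bash
python3 - <<'E'
from h import *
st()
print('theta, tcp y, tcp z (mm, local)')
for th in np.arange(.35,3.15,.1):
    c,s=np.cos(th),np.sin(th)
    if th<np.pi/2: y=160*c+2.5*s+11; z=8.5+160*s-2.5*c-np.interp(th,[.3,.9],[42,25])
    else: y=135*c+2.5*s+11; z=8.5+135*s-2.5*c
    print(round(th,2),round(y),round(z),end=' | ')
E
```

```text
t 9.6 local mm [1.000e-01 1.694e+02 1.510e+01] F local [-0.29  0.68  0.25] gap -0.001 q [-0.03  0.75  1.84  0.    0.55 -0.23]
theta, tcp y, tcp z (mm, local)
0.35 162 20 | 0.45 156 38 | 0.55 149 55 | 0.65 140 71 | 0.75 130 86 | 0.85 118 101 | 0.95 106 112 | 1.05 93 121 | 1.15 79 129 | 1.25 64 135 | 1.35 48 139 | 1.45 33 142 | 1.55 17 143 | 1.65 3 143 | 1.75 -11 142 | 1.85 -24 139 | 1.95 -37 135 | 2.05 -49 129 | 2.15 -61 123 | 2.25 -72 115 | 2.35 -82 106 | 2.45 -91 97 | 2.55 -100 86 | 2.65 -107 74 | 2.75 -113 62 | 2.85 -118 50 | 2.95 -121 37 | 3.05 -123 23 |
```

>>> {"api": "step_arm", "payload": {
  "targets": "-5 0 -1 0;-9 0 -5 0;-13 0 -14 0;-16 0 -23 0;-19 0 -32 0;-23 0 -40 0;-27 0 -48 0;-32 0 -56 0;-37 0 -64 0;-42 0 -71 0;-48 0 -79 0"
}}

```text
t: 10.7
tcp_pos: [0.5212, 0.0509, 0.0939]
tool_rot: [0.63, 0.776, -0.0, -0.001]
force: [0.4, 0.9, -1.1]
finger_gap: 0.0
gripper_force: 0.5
```

```bash
python3 - <<'E'
from h import *
st()
a=m.snapshot('scene')
cv2.imwrite('pics/c4.png',cv2.resize(a[110:240,240:400],None,fx=4,fy=4)[:,:,::-1])
E
```

```text
t 10.7 local mm [ -0.6 121.4  93.9] F local [ 0.6   0.81 -1.1 ] gap 0.0 q [-0.12  0.61  1.8  -0.    0.74 -0.32]
```

View pics/c4.png

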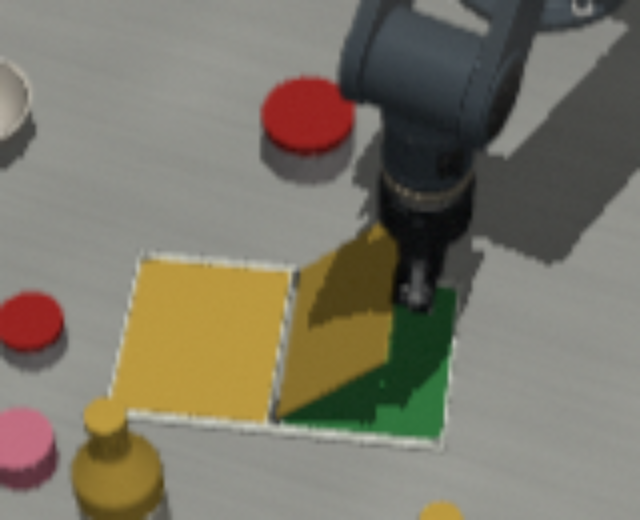

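The leaf is being lifted by the fingers; its edge is at (390,300) in the crop. I'll continue over the arc.

>>> {"api": "step_arm", "payload": {
  "targets": "-6 0 -7 0;-14 0 -15 0;-24 0 -23 0;-34 0 -29 0;-45 0 -35 0;-55 0 -39 0;-68 0 -43 0;-79 0 -46 0;-91 0 -48 0;-102 0 -49 0;-114 0 -49 0;-124 0 -49 0"
}}

```text
t: 11.95
tcp_pos: [0.5472, -0.071, 0.1423]
tool_rot: [0.63, 0.776, -0.0, -0.0]
force: [0.5, 0.5, -0.4]
finger_gap: -0.002
gripper_force: 0.4
```

```bash
python3 - <<'E'
from h import *
st()
E
```

```text
t 11.95 local mm [  0.6  -3.2 142.3] F local [ 0.63  0.43 -0.39] gap -0.002 q [-0.33  0.55  1.7  -0.    0.89 -0.54]
```

>>> {"api": "step_arm", "payload": {
  "targets": "-11 0 1 0;-24 0 5 0;-36 0 9 0;-48 0 15 0;-60 0 22 0;-71 0 30 0;-81 0 39 0;-90 0 48 0;-98 0 59 0;-105 0 71 0;-111 0 83 0;-111 0 83 0"
}}

```text
t: 13.15
tcp_pos: [0.5689, -0.1788, 0.0573]
tool_rot: [0.631, 0.776, -0.0, -0.002]
force: [-0.8, 0.3, 1.3]
finger_gap: -0.002
gripper_force: 0.0
```

```bash
python3 - <<'E'
from h import *
st()
a=m.snapshot('scene')
cv2.imwrite('pics/c5.png',cv2.resize(a[110:240,230:390],None,fx=4,fy=4)[:,:,::-1])
E
```

```text
t 13.15 local mm [   0.3 -113.2   57.3] F local [-0.75  0.49  1.33] gap -0.002 q [-0.49  0.73  1.63 -0.    0.79 -0.7 ]
```

View pics/c5.png

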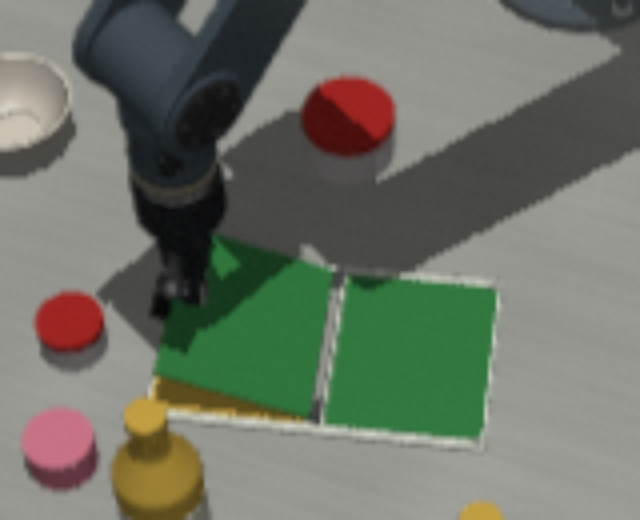

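The leaf is nearly down and shows green, and the tin is clear of it at (70,322). Next I'll bring it down and press it gently.

>>> {"api": "step_arm", "payload": {
  "targets": "-4 0 8 0;-6 0 15 0;-7 0 22 0;-8 0 29 0;-9 0 35 0;-10 0 40 0;-10 0 43 0;-10 0 45 0;-10 0 46 0;-10 0 46 0"
}}

```text
t: 14.2
tcp_pos: [0.572, -0.1883, 0.0135]
tool_rot: [0.63, 0.776, 0.0, -0.0]
force: [-0.4, 0.4, -0.1]
finger_gap: -0.005
gripper_force: 0.0
```

```bash
python3 - <<'E'
from h import *
st()
E
```

```text
t 14.2 local mm [   1.5 -123.1   13.5] F local [-0.3   0.51 -0.09] gap -0.005 q [-0.5   0.8   1.63  0.    0.71 -0.71]
```

>>> {"api": "step_arm", "payload": {
  "targets": "0 0 1 0;0 0 1 0;0 0 2 0;0 0 2 0;0 0 2 0"
}}

```text
t: 14.7
tcp_pos: [0.572, -0.1884, 0.0116]
tool_rot: [0.63, 0.776, 0.0, 0.0]
force: [1.1, -0.0, 0.3]
finger_gap: -0.003
gripper_force: 0.0
```

>>> {"api": "step_arm", "payload": {
  "targets": "0 0 1 0;0 0 1 0;0 0 1 0"
}}

```text
t: 15.0
tcp_pos: [0.5721, -0.1884, 0.011]
tool_rot: [0.63, 0.776, 0.0, 0.0]
force: [0.1, -0.4, 5.2]
finger_gap: 0.002
gripper_force: 2.5
```

>>> {"api": "step_arm", "payload": {
  "targets": "0 0 0.5 0;0 0 0.5 0;0 0 0.5 0;0 0 0.5 0"
}}

```text
t: 15.4
tcp_pos: [0.5721, -0.1884, 0.011]
tool_rot: [0.63, 0.776, 0.0, 0.0]
force: [-1.8, 1.4, 8.6]
finger_gap: -0.0
gripper_force: 4.0
```

>>> {"api": "step_arm", "payload": {
  "targets": "0 0 -3 0;0 0 -10 0;5 0 -40 0;50 0 -80 0;90 0 -120 0;100 0 -150 0;100 0 -150 0;140 0 -150 0;180 0 -150 0;220 0 -150 0;240 0 -150 0;240 0 -150 0"
}}

```text
t: 16.6
tcp_pos: [0.5214, 0.0487, 0.1595]
tool_rot: [0.629, 0.777, -0.0, -0.001]
force: [-0.5, -0.8, -0.5]
finger_gap: -0.001
gripper_force: 0.0
```

```bash
python3 - <<'E'
from h import *
st()
a=m.snapshot('scene');b=m.snapshot('top')
for c in('scene','top'):
    for n in('tin','leaf_tab'):
        for r in m.mark_of(c,n):print(c,n,round(r['p'],2),np.round(r['position'],1),loc(atz(c,r['position'],0 if n=='tin' else .0085)).round(3))
    for th in(3.14,3.08,3.0):print(c,th,proj(c,w([0,.16*np.cos(th),.0085+.16*np.sin(th)])))
o=np.hstack([cv2.resize(a[140:230,230:360],(416,288)),cv2.resize(b[140:230,300:420],(384,288))])
cv2.imwrite('pics/c6.png',o[:,:,::-1])
E
```

```text
t 16.6 local mm [ -0.9 119.3 159.5] F local [-0.63 -0.73 -0.51] gap -0.001 q [-0.12  0.5   1.76  0.    0.89 -0.33]
scene tin 0.87 [319.1 150.6] [-0.217 -0.008  0.   ]
scene tin 0.7 [244.6 193.4] [ 0.019 -0.241  0.   ]
scene tin 0.57 [242.2 229.2] [ 0.166 -0.212  0.   ]
scene leaf_tab 0.78 [266.8 193.6] [ 0.014 -0.159  0.008]
scene leaf_tab 0.53 [312.5 264.3] [0.264 0.051 0.008]
scene 3.14 [267.5 190.4]
scene 3.08 [267.3 188.9]
scene 3.0 [267.3 186.9]
top tin 0.91 [351.4 273.4] [-0.233 -0.018  0.   ]
top tin 0.87 [397.2 187.7] [ 0.025 -0.226  0.   ]
top tin 0.76 [387.2 154.7] [ 0.145 -0.214  0.   ]
top leaf_tab 0.88 [380.7 195.6] [ 0.007 -0.163  0.008]
top 3.14 [380.2 197.6]
top 3.08 [380.7 197.2]
top 3.0 [381.  196.8]
```

View pics/c6.png

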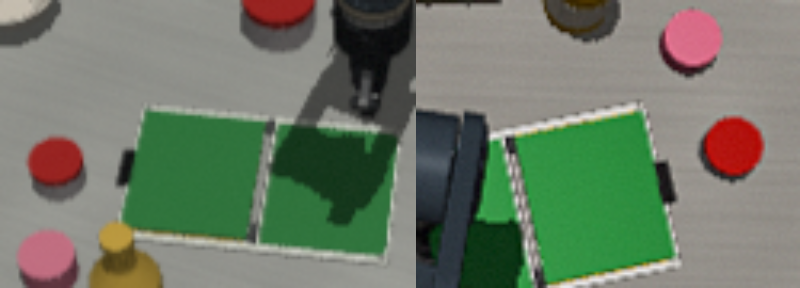

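The leaf lies flat and both halves show green. The tin stands upright off the board at (733,147) in the top crop, and the tab at (665,182) doesn't touch it. The arm is clear, so I'll sign off.

```bash
python3 -c "
from station import manip as m
print(m.sign_off())"
```

```text
the job is handed in; nothing more can be done
None
```

The job is handed in: the small red-lidded tin stands upright on the worktop clear of the board, the leaf is turned over and pressed flat (under 9 N) so the board shows green, and it took about 17 s of the 58 s allowed.

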